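Fill the pump-service tray

ROBOT

A 6-joint arm with a two-finger parallel gripper is mounted at the origin on a cart in front of the work surface, level with it; the furniture and walls round the work are solid. World frame = base frame: x ahead of the robot, y to its left, z up, the work surface at z = 0. Lengths are in m, angles in rad, forces in N, time in s.
With the tool pointing down it reaches from about 0.35 to 0.725 m from the base axis. Payload 4.3 kg.
Tool frame: the origin (TCP) lies on the centre line of the jaws, within the pads' length; the fingertips stand ctrl.tip_reach ahead of it and the grasp point (between the pads) lies 2 mm behind it (ctrl.tip_reach is the distance from the TCP to the fingertips, in m); z points along the fingers, y is the line along which they close (so a half turn about z gives the same grasp; the last joint's range is limited). The gripper opens to 85 mm and grips with 20 to 120 N. Pads are 22 mm wide; open, the fingers measure 114 mm over their backs; the gripper's body (76 mm by 85 mm) begins 54 mm behind the grasp point. The pads swing forward as they close: fully open they stand 13 mm farther back than shut.
Start: joints at [-0.11, 0.377, 0.081, 1.274, 0, 1.46], TCP at [0.575, 0, 0.248] pointing down, gripper open.
Joint ranges: [-2.72, 2.72], [-0.84, 1.66], [-1.02, 1.22], [-1.77, 2.12], [-1.37, 1.28], [-3.14, 3.14]. Speed limits (rad/s): [2.57, 2.57, 3.14, 3.14, 3.14, 3.14].

INTERFACE

Orientations are given as a 3x3 rotation matrix whose columns are the frame's x, y, z axes.
In Python, from bench import monitor, cams, job, ctrl gives the robot as it stands.
- The arm moves only by the tool drive_tool, never from a script. Its argument "targets" is a list of rows, each a list of 4 numbers: the shift along the tool's x, y, z in mm, then the turn about the tool's z in rad. A call has exactly 5 rows; each row is the pose to reach, as a shift and turn from the pose commanded when the call began, along the tool's axes at that moment; what a row does not reach only later rows make up. A row lasts 1/12 s, in which the tool goes at most 41.7 mm and 7.16 degrees, less where a joint would pass 70% of its speed; a pose out of reach is approached as far as the arm can. A call with a gripper value outside its range is refused whole. "jaw" is the finger opening in mm, from 0 to 85.4, set as the call begins (left out, the last holds). The fingers move at their own pace and stop on an object; "force" is the grip in N (left out, the last holds). Time passes only in rows, so rows that repeat a pose let the fingers close, or fill a call up. It gives the time, the measured TCP pose, the force, the opening and the grip force at its end, in the units of the state.
- monitor.sense(): the state, without advancing time (a new reading comes with each control period).
- cams.get_image(name): name is "scene" or "side" or "wrist"; returns a dict with "image" (480x640x3 uint8, red, green, blue), "z_map" (480x640 float32, m along the optical axis (not along the pixel's ray), 0 where there is no reading), "intrinsics" (3x3 intrinsics, pixels), "T" (4x4, takes a point from camera to world coordinates); the wrist camera has in their place "mount" (4x4, takes a point from camera to tool coordinates, whose origin is the TCP and whose axes are the flange's). Camera axes: x right, y up, looking along -z (the intrinsics and any distortion apply to the point x, -y, -z); pixel columns grow to the right and rows downward; lengths in m; the calibration is good to about 2 mm. The wrist camera is an equidistant fisheye: a pixel r from the principal point sees the ray r / f radians off the axis. A picture is of the moment at which its call begins: read the wrist's pose just before it.
- job.finish_job(): hands the job in; it is judged then, once.
The state is a dict: "clock": time; "joint_pos": joint angles; "qvel": joint speeds; "effort": joint torques, N m; "position": TCP position; "tool_rot": TCP orientation; "ft_force": force on the tool from outside, world axes, zero at the start; "ft_torque": the same for the moment, N m; "opening": opening from 0.0 (shut) to 1.0 (fully open); "gripper_force": force on a finger pad.
Only numpy, scipy, OpenCV 4.12 (cv2) and the standard library are available. Lean on these libraries where they do the work, as an engineer would, in place of code of your own. Each camera call takes 0.05 s, during which the arm holds its last target. There are 200 camera calls.

TASK

Fill the grey service tray for the pump job: the black-handled screwdriver goes in the long yellow bin, the longer of the two spanners that lie among the screwdrivers in the long blue bin, the bearing in the square green bin and the brass ball valve with the red lever in the square white bin, each lying flat on its bin's floor with the two long tools along their bins. Set the things down rather than dropping them, and leave the red-handled screwdriver and the shorter spanner, which do not belong to this job, where they lie.

Things in the scene. Friction and masses are not known exactly. Their poses are not given: they have to be found in the camera images.
- dark_driver: screwdriver with a black handle, 189 mm long, lying on the bench. Origin: underside at mid-length. Its length runs along its y axis: the handle (26 mm thick, axis 13 mm above the underside) from y = +7 to +94 mm, the 6 mm steel blade from there to y = -95 mm. The balance point is in the handle near y = +40 mm.
- long_spanner: bright steel combination spanner, the longer of two, 170 mm long, lying flat. Origin: underside at its middle. Length along its y axis; shank 8 mm wide and 7 mm high (its underside 1 mm up), heads 26 mm (-y end) and 20 mm (+y end) wide, 9 mm high at most. (A third spanner at the far left edge of the bench, by the multimeter, is fixed clutter.)
- bearing: grey steel ball bearing, a ring 47 mm across and 14 mm high (hole 20 mm), lying flat. Origin: centre of its underside; z up. A black roll of tape near by, 60 mm across, is only clutter.
- ball_valve: brass ball valve with a red lever, 94 mm long over all, 180 g. Origin: underside. Body 30 mm wide (x), from y = -5 to +47 mm, 26 mm high; the lever, 14 mm wide, is fixed above it at 32 to 47 mm height and runs from y = +30 out to y = -47 mm. Grip the brass body across its x, beside the lever, near y = +20 mm. The lever may overhang the bin's edge when the body stands in the bin.
- red_driver: screwdriver with a red handle, 214 mm long, 25 mm thick; a look-alike to be left alone. Origin: underside at mid-length, length along its y axis, handle at +y.
- short_spanner: bright steel combination spanner, the shorter of two, 139 mm long, 20 mm wide at most; a look-alike to be left alone. Origin: underside at its middle, length along its y axis.
- yellow_bin: long yellow plastic bin, fixed in the grey tray (the tray is 232 x 296 mm with a rim 14 mm above the bench and cannot move). Open on top, outside 220 mm (its x) x 86 mm (its y) x 15 mm high, walls and floor 3 mm thick, inside 214 x 80 mm. Origin: centre of its underside, which is 4 mm above the bench, so its inner floor is 7 mm and its wall tops 19 mm above the bench. Yellow and blue bin may change places between starts.
- blue_bin: long blue plastic bin in the same tray, of the same size and with the same axes and origin as the yellow one.
- green_bin: square green plastic bin in the same tray, open on top, outside 106 x 106 x 15 mm, walls and floor 3 mm thick, inside 100 x 100 mm. Origin: centre of its underside, 4 mm above the bench; inner floor 7 mm, wall tops 19 mm above the bench. Green and white bin may change places between starts.
- white_bin: square white plastic bin in the same tray, of the same size and with the same axes and origin as the green one.
Mind the look-alikes: they are no part of the job. What is shaped like the bearing but purple or turquoise is not meant.

How it is judged:
By the outcome, as a careful person would: the job done as asked, in the order asked, and still so for the second after the job is handed in, with the robot touching nothing.
It also fails if it takes over 112 s, if anything falls off the work surface, if the arm or the gripper's body presses on something with over 40 N, if the wrist force passes 120 N, or if a joint passes its speed limit or range.

## Working session

There is one attempt and no reset: what is moved stays moved. The work goes in short steps, Python scripts to look and compute and a tool call to move; the robot and the scene stay as the last step left them, time stands still between calls to the robot, and variables do not carry over. Pictures are saved under pics/ and viewed, at most 14 in all, crops included, and the job is handed in when it is done.

Besides the shell and the picture viewer there is one more tool, called after "Call:" as name(argument=value, ...), one argument or row to a line, values as JSON. drive_tool: Moves the arm, as the interface text tells. Its arguments: {"type":"object","properties":{"targets":{"type":"array","items":{"type":"array","items":{"type":"number"}}},"jaw":{"type":"number"},"force":{"type":"number"}},"required":["targets"]}

```bash
mkdir -p pics; cat > h.py <<'E'
import numpy as np, cv2
from bench import monitor, cams, job, ctrl
def save(name,fn):
    d=cams.get_image(name); np.savez(''+fn+'.npz',**{k:np.asarray(v) for k,v in d.items()})
    cv2.imwrite('pics/'+fn+'.png',d['image'][:,:,::-1]); return d
def px(d,u,v,z=None):
    "pixel->world; z=None uses z_map, otherwise plane height z"
    K=d['intrinsics'];T=d['T']; r=np.array([(u-K[0,2])/K[0,0],-(v-K[1,2])/K[1,1],-1.])
    if z is None:
        return T[:3,:3]@(r*d['z_map'][int(round(v)),int(round(u))])+T[:3,3]
    w=T[:3,:3]@r; return T[:3,3]+w*(z-T[2,3])/w[2]
E
python3 - <<'E'
from h import *
d=save('scene','s0'); print(d['T'],d['intrinsics'],list(d))
d=save('side','d0'); print(d['T'])
print(ctrl.tip_reach); s=monitor.sense(); print(s['position'],s['tool_rot'],s['clock'],s['opening'])
E
```

```text
[[-6.53079623e-01  5.45365106e-01 -5.25417840e-01 -2.16524278e-01]
 [-7.57288667e-01 -4.71177634e-01  4.52222857e-01  8.00542650e-01]
 [-9.38568813e-04  6.93230509e-01  7.20715326e-01  1.02293223e+00]
 [ 0.00000000e+00  0.00000000e+00  0.00000000e+00  1.00000000e+00]] [[588.93099808   0.         335.75164211]
 [  0.         588.93099808 243.14486097]
 [  0.           0.           1.        ]] ['image', 'z_map', 'intrinsics', 'T']
[[-0.99994522 -0.00871336 -0.00579891  0.51467914]
 [-0.00169573 -0.4118525   0.91124894  1.27234949]
 [-0.01032834  0.91120886  0.41181517  0.52001881]
 [ 0.          0.          0.          1.        ]]
0.017
[5.74440278e-01 5.34160974e-05 2.47445573e-01] [[ 2.03301435e-05  9.99998274e-01 -1.85758905e-03]
 [ 9.99999980e-01 -1.99587097e-05  1.99973068e-04]
 [ 1.99935648e-04 -1.85759308e-03 -9.99998255e-01]] 0.1 1.003495197616461
```

View pics/s0.png

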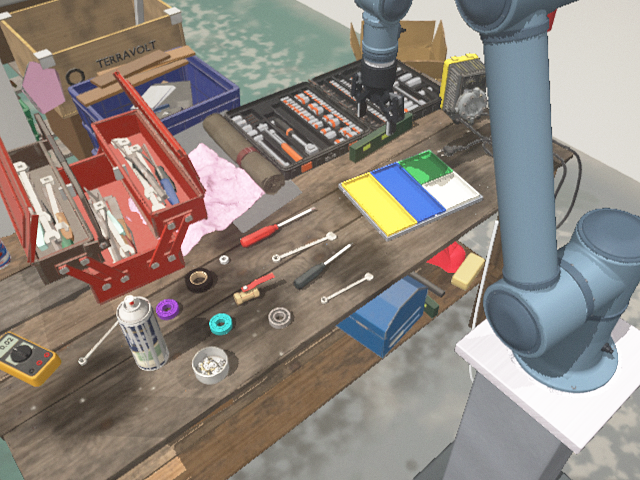

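View pics/d0.png

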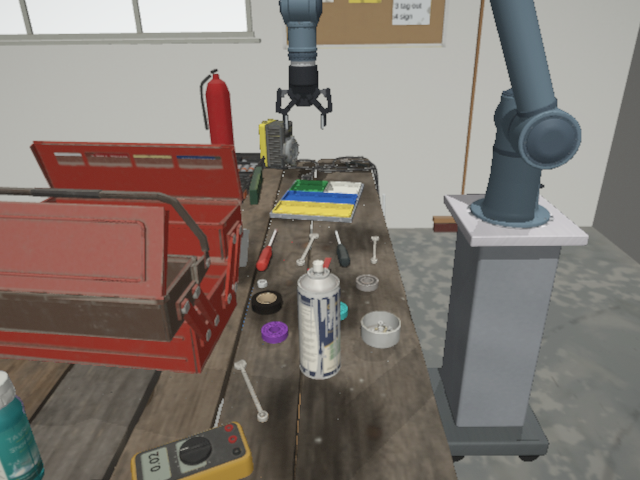

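The scene picture shows the dark driver near (325,268), the spanners near (305,247) and (347,288), the valve near (252,290), the bearing at (280,317) and the tray around (410,190). I'll enlarge it.

```bash
python3 - <<'E'
import cv2
i=cv2.imread('pics/s0.png')
cv2.imwrite('pics/c1.png',cv2.resize(i[225:335,225:385],(800,550),interpolation=cv2.INTER_CUBIC))
cv2.imwrite('pics/c2.png',cv2.resize(i[140:245,330:490],(800,525),interpolation=cv2.INTER_CUBIC))
E
```

```text
(no output)
```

View pics/c1.png

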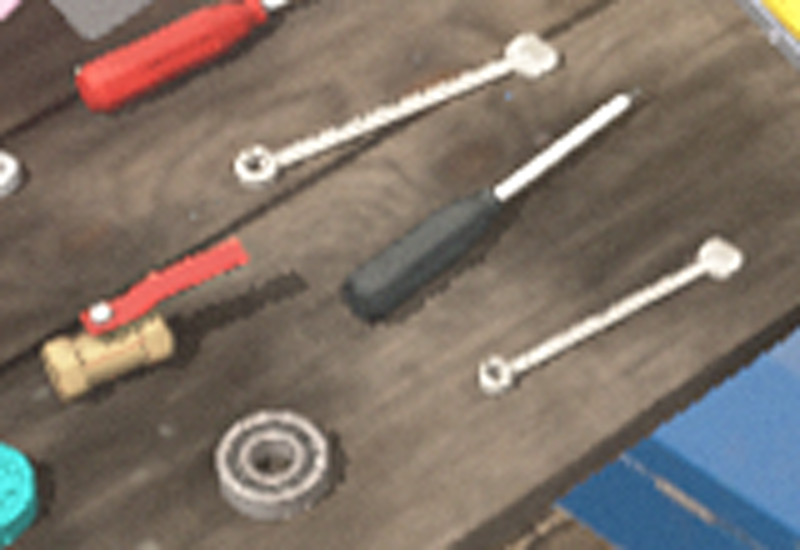

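View pics/c2.png

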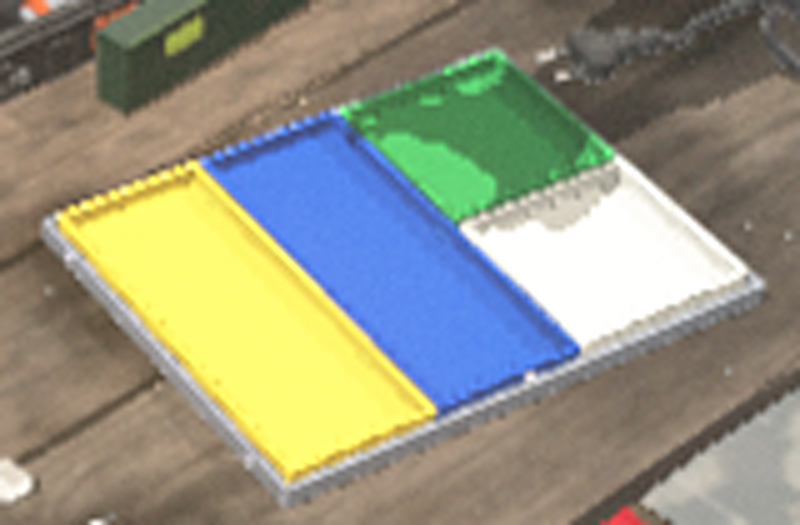

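The crops show every item clearly: the driver lies from (298,285) to (351,244), the long spanner from (276,258) to (331,236). The bins, nearest first, are yellow, blue, then green (far) and white (near the robot).

```bash
python3 - <<'E'
from h import *
d=dict(np.load('s0.npz'))
np.set_printoptions(precision=4,suppress=True)
A=lambda c,z:px(d,225+c[0]/5-.4,225+c[1]/5-.4,z)[:2]
B=lambda c,z:px(d,330+c[0]/5-.4,140+c[1]/5-.4,z)[:2]
def seg(n,a,b): v=b-a; print(n,'mid',(a+b)/2,'len',np.hypot(*v),'ang a->b deg',np.degrees(np.arctan2(v[1],v[0])),a,b)
seg('driver handle->tip',A((362,300),.013),A((632,97),.013))
seg('driver handle->neck',A((362,300),.013),A((495,198),.013))
seg('long ring->open',A((240,168),.007),A((556,52),.007))
seg('short',A((480,380),.007),A((740,252),.007))
print('bearing',A((272,450),.014))
seg('valve lever bolt->end',A((100,315),.047),A((243,248),.047))
seg('valve body top',A((62,345),.026),A((165,325),.026))
for n,c in dict(yellow=[(55,215),(200,162),(437,412),(290,478)],blue=[(200,162),(345,112),(580,352),(437,412)],green=[(345,112),(500,50),(618,158),(462,225)],white=[(462,225),(618,158),(755,285),(580,352)]).items():
    p=np.array([B(k,.019) for k in c]); v=p[3]-p[0]; print(n,p.mean(0),p.round(3).tolist(),np.degrees(np.arctan2(v[1],v[0])))
d=save('wrist','w0'); print(d['mount'],d['intrinsics'])
E
```

```text
driver handle->tip mid [0.4865 0.2286] len 0.17527164974484158 ang a->b deg -85.15758876538524 [0.4791 0.3159] [0.4939 0.1413]
driver handle->neck mid [0.4831 0.2739] len 0.08441131027586993 ang a->b deg -84.56229694968971 [0.4791 0.3159] [0.4871 0.2319]
long ring->open mid [0.5642 0.2258] len 0.1661140991359721 ang a->b deg -103.51386877222984 [0.5836 0.3066] [0.5448 0.1451]
short mid [0.4034 0.2337] len 0.13831175996484507 ang a->b deg -98.53237421228302 [0.4137 0.3021] [0.3932 0.1653]
bearing [0.4382 0.3967]
valve lever bolt->end mid [0.5178 0.3879] len 0.06972789685988949 ang a->b deg -97.85746370954799 [0.5226 0.4224] [0.513  0.3534]
valve body top mid [0.5253 0.4162] len 0.045090380987379095 ang a->b deg -116.44108542638735 [0.5353 0.4364] [0.5152 0.396 ]
yellow [ 0.556  -0.0053] [[0.674, 0.017], [0.656, -0.07], [0.44, -0.027], [0.454, 0.059]] 169.09134524513797
blue [ 0.5386 -0.0923] [[0.656, -0.07], [0.636, -0.159], [0.423, -0.112], [0.44, -0.027]] 168.63106999541526
green [ 0.5738 -0.2012] [[0.636, -0.159], [0.618, -0.264], [0.512, -0.242], [0.529, -0.139]] 169.03287625979897
white [ 0.4655 -0.1778] [[0.529, -0.139], [0.512, -0.242], [0.398, -0.218], [0.423, -0.112]] 165.96032014673605
[[ 0.0003  0.9626  0.271   0.0681]
 [ 1.     -0.0004  0.     -0.0012]
 [ 0.0001  0.271  -0.9626 -0.126 ]
 [ 0.      0.      0.      1.    ]] [[371.6483   0.     322.1445]
 [  0.     371.6483 240.8324]
 [  0.       0.       1.    ]]
```

View pics/w0.png

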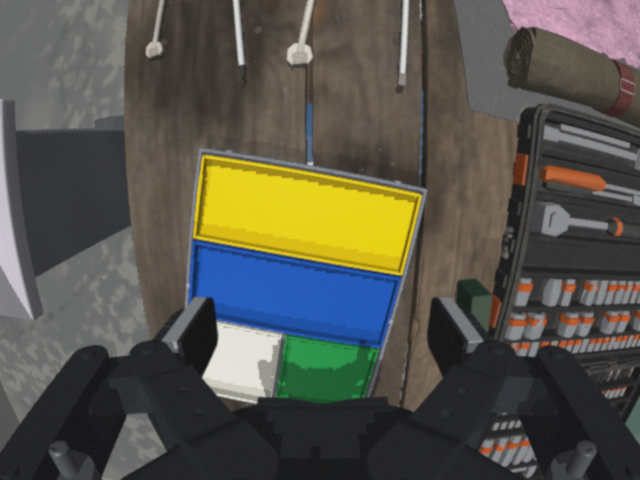

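The wrist view matches: yellow bin nearest the tools, blue next, then white and green. I'll move over the driver.

Call:
drive_tool(
  targets=[
    [28,-9,3,0],
    [56,-18,6,0],
    [84,-27,9,0],
    [112,-36,12,0],
    [140,-45,15,0],
  ],
  jaw=50,
)

```text
clock: 0.57
position: [0.5292, 0.1411, 0.2328]
tool_rot: [[0.0, 1.0, -0.001], [1.0, -0.0, -0.0], [-0.0, -0.001, -1.0]]
ft_force: [0.5, 0.7, -0.6]
opening: 0.586
gripper_force: 0.0
```

Call:
drive_tool(
  targets=[
    [30,-10,3,-0.02],
    [60,-20,7,-0.04],
    [90,-30,10,-0.06],
    [125,-45,15,-0.085],
    [125,-45,15,-0.085],
  ],
)

```text
clock: 0.98
position: [0.4816, 0.2699, 0.2171]
tool_rot: [[-0.092, 0.996, -0.003], [0.996, 0.092, 0.002], [0.002, -0.003, -1.0]]
ft_force: [-0.0, -0.9, -0.5]
opening: 0.588
gripper_force: 0.0
```

```bash
cat >> h.py <<'E'
def wpx(d,s,u,v,z):
    "wrist pixel -> world at height z"
    K=d['intrinsics'];a,b=u-K[0,2],v-K[1,2];r=np.hypot(a,b);t=r/K[0,0]
    c=np.array([np.sin(t)*a/r,-np.sin(t)*b/r,-np.cos(t)]); M=d['mount']
    R=s['tool_rot']; o=R@M[:3,3]+s['position']; w=R@M[:3,:3]@c
    return (o+w*(z-o[2])/w[2])
def go(x,y,z,yaw=None):
    "shift (mm, tool axes) and turn to get to x,y,z with tool y axis at yaw deg"
    s=monitor.sense(); R=s['tool_rot']; p=s['position']; cur=np.degrees(np.arctan2(R[1,1],R[0,1]))
    t=0 if yaw is None else -np.radians((yaw-cur+90)%180-90)
    print('clk %.1f pos'%s['clock'],p.round(4),'yaw %.1f'%cur,'j6 %.2f'%s['joint_pos'][5],'open %.3f'%s['opening'],'gf',np.round(s['gripper_force'],1),'ft',np.round(s['ft_force'],1),'SHIFT',(R.T@(np.array([x,y,z])-p)*1000).round(1),'turn %.3f'%t)
E
python3 - <<'E'
from h import *
import json
s=monitor.sense(); np.savez('ws1.npz',position=s['position'],tool_rot=s['tool_rot'])
save('wrist','w1'); go(.484,.265,.2,5)
E
```

```text
clk 1.0 pos [0.483  0.2674 0.2174] yaw 5.2 j6 1.87 open 0.586 gf 0.0 ft [-0.   0.2  0.3] SHIFT [-2.5  0.9 17.4] turn 0.003
```

View pics/w1.png

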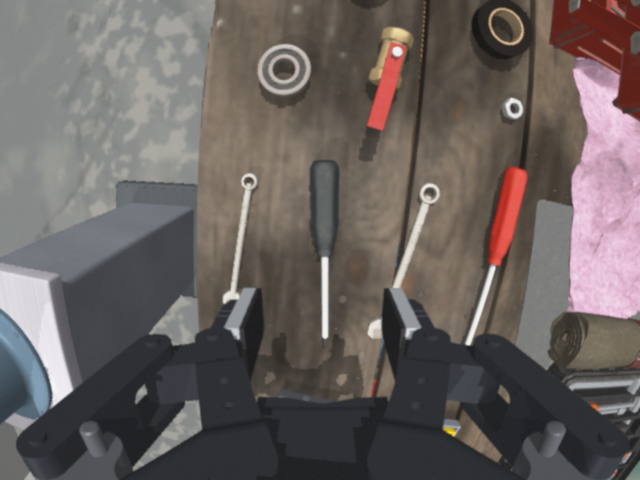

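The wrist picture shows the driver with its butt at (323,161), neck at (325,253) and tip at (325,338). The long spanner runs from (429,193) to (378,328), the bearing is at (285,69), and the valve lever runs from (398,51) to (376,129).

```bash
python3 - <<'E'
from h import *
np.set_printoptions(precision=4,suppress=True)
d=dict(np.load('w1.npz')); s=dict(np.load('ws1.npz'))
def seg(n,a,b,z):
    a,b=wpx(d,s,*a,z)[:2],wpx(d,s,*b,z)[:2];v=a-b;print(n,(a+b)/2,np.hypot(*v),'ang',np.degrees(np.arctan2(v[1],v[0])),a,b)
seg('driver',(323,161),(325,338),.013)
seg('handle',(323,161),(325,253),.013)
seg('long',(431,183),(374,337),.006)
seg('short',(250,174),(229,302),.006)
seg('lever',(398,51),(376,129),.047)
seg('body',(397,30),(380,85),.026)
print('bearing',wpx(d,s,285,69,.014))
go(.484,.265,.2,5)
E
```

```text
driver [0.4852 0.231 ] 0.17613849979945523 ang 96.02634974113056 [0.4759 0.3186] [0.4944 0.1434]
handle [0.4808 0.2763] 0.08498748599398018 ang 96.60808060321281 [0.4759 0.3186] [0.4857 0.2341]
long [0.5621 0.2269] 0.1676327995867653 ang 78.87544509549424 [0.5782 0.3091] [0.5459 0.1446]
short [0.4019 0.2355] 0.13174107505597912 ang 82.68652717126838 [0.4102 0.3009] [0.3935 0.1702]
lever [0.5209 0.3836] 0.06741736833623364 ang 80.03529364925417 [0.5267 0.4168] [0.5151 0.3504]
body [0.5228 0.4158] 0.053088223422797925 ang 78.62841971668581 [0.5281 0.4418] [0.5176 0.3898]
bearing [0.4352 0.398  0.014 ]
clk 1.0 pos [0.483  0.2674 0.2174] yaw 5.2 j6 1.87 open 0.586 gf 0.0 ft [-0.   0.2  0.3] SHIFT [-2.5  0.9 17.4] turn 0.003
```

Call:
drive_tool(
  targets=[
    [0,0,35,-0.01],
    [-1,0,72,-0.01],
    [-1,0,109,-0.01],
    [-1,0,140,-0.01],
    [-1,0,155,-0.01],
  ],
)

```text
clock: 1.45
position: [0.4827, 0.2617, 0.0591]
tool_rot: [[-0.093, 0.996, -0.006], [0.996, 0.093, -0.003], [-0.002, -0.006, -1.0]]
ft_force: [-1.0, -0.0, 0.1]
opening: 0.584
gripper_force: 0.0
```

Call:
drive_tool(
  targets=[
    [0,0,18,0],
    [0,0,34,0],
    [0,0,43,0],
    [0,0,43,0],
    [0,0,43,0],
  ],
)

```text
clock: 1.87
position: [0.4852, 0.2633, 0.0203]
tool_rot: [[-0.094, 0.996, -0.001], [0.996, 0.094, -0.001], [-0.0, -0.001, -1.0]]
ft_force: [0.6, -0.1, 0.2]
opening: 0.59
gripper_force: 0.0
```

```bash
python3 - <<'E'
from h import *
go(.4825,.266,.019,5.7)
E
```

```text
clk 1.9 pos [0.4852 0.2633 0.0203] yaw 5.4 j6 1.86 open 0.590 gf 0.0 ft [ 0.6 -0.1  0.2] SHIFT [ 2.9 -2.4  1.3] turn -0.005
```

Now I'll correct the offset, then close and lift.

Call:
drive_tool(
  targets=[
    [3,-2,1,0],
    [3,-2,1,0],
    [3,-2,1,0],
    [3,-2,1,0],
    [3,-2,1,0],
  ],
  jaw=15,
  force=50,
)

```text
clock: 2.28
position: [0.4837, 0.2674, 0.0206]
tool_rot: [[-0.095, 0.995, 0.002], [0.995, 0.095, 0.001], [0.001, 0.002, -1.0]]
ft_force: [-1.3, 0.6, 6.4]
opening: 0.279
gripper_force: 49.5
```

Call:
drive_tool(
  targets=[
    [0,0,0,0],
    [0,0,0,0],
    [0,0,-8,0],
    [0,0,-25,0],
    [0,0,-50,0],
  ],
)

```text
clock: 2.7
position: [0.4808, 0.2659, 0.0682]
tool_rot: [[-0.095, 0.995, -0.004], [0.995, 0.095, -0.002], [-0.002, -0.005, -1.0]]
ft_force: [-0.2, 0.0, -0.5]
opening: 0.28
gripper_force: 49.3
```

Call:
drive_tool(
  targets=[
    [0,0,-20,0],
    [0,0,-40,0],
    [0,0,-55,0],
    [0,0,-60,0],
    [0,0,-60,0],
  ],
)

```text
clock: 3.12
position: [0.484, 0.2672, 0.1311]
tool_rot: [[-0.095, 0.995, 0.003], [0.995, 0.095, 0.001], [0.001, 0.003, -1.0]]
ft_force: [0.2, -0.1, -0.2]
opening: 0.283
gripper_force: 49.4
```

```bash
python3 - <<'E'
from h import *
s=monitor.sense(); np.savez('ws2.npz',position=s['position'],tool_rot=s['tool_rot'])
save('wrist','w2'); go(.556,-.005,.15,5.7+74)
E
```

```text
clk 3.2 pos [0.4832 0.2669 0.1297] yaw 5.4 j6 1.87 open 0.282 gf 49.4 ft [-0.2  0.4 -0.3] SHIFT [-277.6   46.8  -20.3] turn -1.296
```

View pics/w2.png

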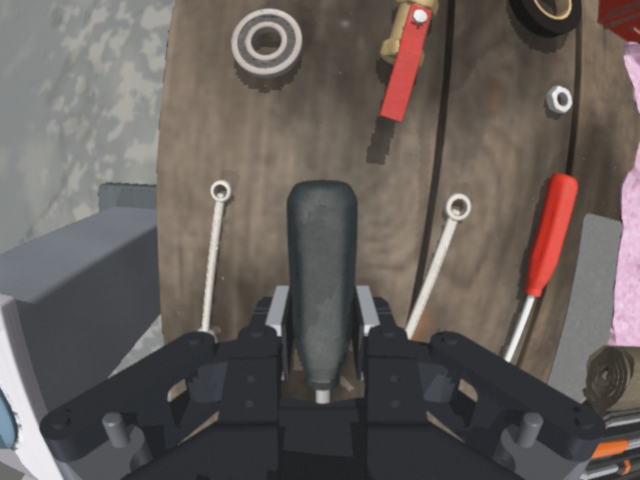

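The picture shows the driver held straight in the pads, butt at (322,181), with everything else undisturbed. Next I'll work out the grip offset and the placing target.

```bash
python3 - <<'E'
from h import *
d=dict(np.load('w2.npz')); s=dict(np.load('ws2.npz'))
for z in (.118,.124,.13):
    p=s['tool_rot'].T@(wpx(d,s,322,181,z)-s['position']);q=s['tool_rot'].T@(wpx(d,s,322,388,z)-s['position']); print(z,p.round(4),q.round(4))
# depth check of level along handle
M=d['mount'];K=d['intrinsics']
for v in (190,230,270,310,350):
    u=322;a,b=u-K[0,2],v-K[1,2];r=np.hypot(a,b);t=r/K[0,0];c=np.array([np.tan(t)*a/r,-np.tan(t)*b/r,-1])*d['z_map'][v,u]
    print(v,(M[:3,:3]@c+M[:3,3]).round(4))
E
```

```text
0.118 [ 0.0524 -0.0013  0.0131] [-0.042  -0.0012  0.013 ]
0.124 [ 0.0531 -0.0013  0.0071] [-0.0373 -0.0012  0.007 ]
0.13 [ 0.0538 -0.0013  0.0011] [-0.0325 -0.0012  0.001 ]
190 [ 0.0513 -0.0013 -0.0035]
230 [ 0.038  -0.0013 -0.0052]
270 [ 0.0233 -0.0012 -0.0041]
310 [ 0.0076 -0.0012 -0.0038]
350 [-0.0099 -0.0012 -0.0036]
```

Call:
drive_tool(
  targets=[
    [-25,0,0,0],
    [-60,0,0,0],
    [-95,0,0,0],
    [-130,0,0,0],
    [-160,0,0,0],
  ],
)

```text
clock: 3.58
position: [0.4967, 0.1055, 0.1277]
tool_rot: [[-0.095, 0.996, -0.003], [0.996, 0.095, -0.001], [-0.001, -0.003, -1.0]]
ft_force: [0.9, 0.3, -0.6]
opening: 0.271
gripper_force: 49.3
```

Call:
drive_tool(
  targets=[
    [-25,2,0,-0.1],
    [-50,4,0,-0.2],
    [-75,6,0,-0.3],
    [-95,8,0,-0.4],
    [-106,8,0,-0.5],
  ],
)

```text
clock: 4.0
position: [0.5154, 0.0006, 0.1277]
tool_rot: [[-0.563, 0.827, -0.002], [0.827, 0.563, -0.001], [0.001, -0.002, -1.0]]
ft_force: [0.2, -0.3, -1.1]
opening: 0.278
gripper_force: 49.3
```

Call:
drive_tool(
  targets=[
    [0,0,5,-0.11],
    [0,0,10,-0.22],
    [0,0,15,-0.33],
    [0,0,20,-0.44],
    [0,0,25,-0.55],
  ],
)

```text
clock: 4.42
position: [0.5147, 0.0028, 0.1024]
tool_rot: [[-0.913, 0.408, -0.003], [0.408, 0.913, 0.0], [0.003, -0.001, -1.0]]
ft_force: [0.1, 0.3, -0.4]
opening: 0.279
gripper_force: 49.3
```

Call:
drive_tool(
  targets=[
    [0,0,5,-0.11],
    [0,0,5,-0.2],
    [0,0,5,-0.24],
    [0,0,5,-0.24],
    [0,0,5,-0.24],
  ],
)

```text
clock: 4.83
position: [0.515, 0.0029, 0.0981]
tool_rot: [[-0.983, 0.186, -0.002], [0.186, 0.983, 0.0], [0.002, -0.0, -1.0]]
ft_force: [-0.5, 0.8, -0.0]
opening: 0.281
gripper_force: 49.3
```

```bash
python3 - <<'E'
from h import *
s=monitor.sense(); np.savez('ws3.npz',position=s['position'],tool_rot=s['tool_rot'])
save('wrist','w3'); go(.516,.003,.0275,79)
E
```

```text
clk 4.9 pos [0.5153 0.0028 0.0984] yaw 79.3 j6 0.07 open 0.282 gf 49.3 ft [-0.   0.7  0.6] SHIFT [-0.8  0.3 70.9] turn 0.005
```

View pics/w3.png

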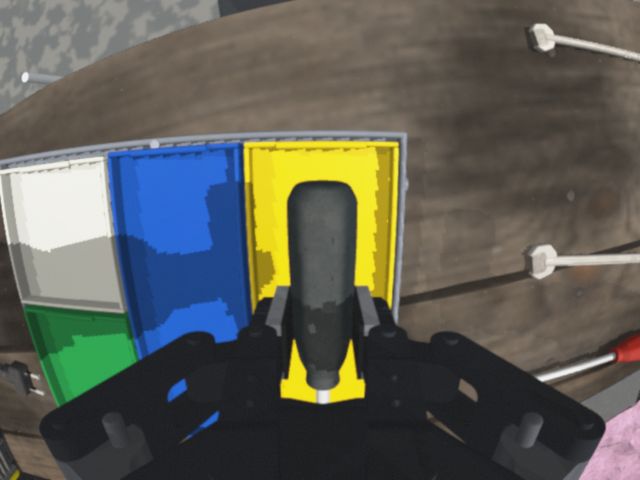

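The driver lines up along the yellow bin, whose near-end top corners are at (245,143) and (398,143). I'll check the margins numerically.

```bash
python3 - <<'E'
from h import *
d=dict(np.load('w3.npz')); s=dict(np.load('ws3.npz'))
for p,z in (((245,143),.019),((398,143),.019),((244,142),.019),((108,153),.019),((322,181),.09)):
    w=wpx(d,s,*p,z);print(p,w.round(4),(s['tool_rot'].T@(w-s['position'])*1000).round(1))
E
```

```text
(245, 143) [ 0.4398 -0.0271  0.019 ] [ 68.1 -43.4  79.3]
(398, 143) [0.4556 0.0561 0.019 ] [68.2 41.3 79.3]
(244, 142) [ 0.4391 -0.0275  0.019 ] [ 68.7 -44.   79.3]
(108, 153) [ 0.4235 -0.1146  0.019 ] [  67.9 -132.4   79.3]
(322, 181) [0.4615 0.0123 0.09  ] [54.3 -0.7  8.2]
```

Call:
drive_tool(
  targets=[
    [0,0,20,0],
    [0,0,40,0],
    [0,0,55,0],
    [0,0,63,0],
    [0,0,66,0],
  ],
)

```text
clock: 5.3
position: [0.5146, 0.0029, 0.0317]
tool_rot: [[-0.983, 0.185, -0.003], [0.185, 0.983, 0.0], [0.003, -0.0, -1.0]]
ft_force: [0.8, 0.3, -0.4]
opening: 0.28
gripper_force: 49.3
```

Call:
drive_tool(
  targets=[
    [0,0,1,0],
    [0,0,2,0],
    [0,0,3,0],
    [0,0,4,0],
    [0,0,4,0],
  ],
)

```text
clock: 5.72
position: [0.5166, 0.0027, 0.0298]
tool_rot: [[-0.983, 0.185, 0.001], [0.185, 0.983, -0.0], [-0.001, 0.0, -1.0]]
ft_force: [-0.2, -0.1, -0.4]
opening: 0.282
gripper_force: 49.3
```

```bash
python3 - <<'E'
from h import *
go(.516,.003,.0275,79)
E
```

```text
clk 5.7 pos [0.5166 0.0027 0.0298] yaw 79.4 j6 0.07 open 0.282 gf 49.3 ft [-0.2 -0.1 -0.4] SHIFT [0.6 0.2 2.3] turn 0.006
```

Call:
drive_tool(
  targets=[
    [0,0,1,0],
    [0,0,1.5,0],
    [0,0,2,0],
    [0,0,2,0],
    [0,0,2,0],
  ],
)

```text
clock: 6.13
position: [0.5162, 0.0028, 0.0276]
tool_rot: [[-0.983, 0.185, 0.0], [0.185, 0.983, -0.0], [-0.0, 0.0, -1.0]]
ft_force: [-1.1, -0.7, 3.1]
opening: 0.281
gripper_force: 49.7
```

Call:
drive_tool(
  targets=[
    [0,0,0,0],
    [0,0,0,0],
    [0,0,0,0],
    [0,0,0,0],
    [0,0,0,0],
  ],
  jaw=40,
)

```text
clock: 6.55
position: [0.516, 0.0028, 0.0272]
tool_rot: [[-0.983, 0.185, -0.0], [0.185, 0.983, 0.0], [0.0, 0.0, -1.0]]
ft_force: [0.3, -0.4, -0.9]
opening: 0.468
gripper_force: 0.0
```

Call:
drive_tool(
  targets=[
    [0,0,-15,0],
    [0,0,-40,0],
    [0,0,-75,0],
    [0,0,-110,0],
    [0,0,-130,0],
  ],
)

```text
clock: 6.97
position: [0.5174, 0.0026, 0.1609]
tool_rot: [[-0.983, 0.185, 0.004], [0.185, 0.983, -0.0], [-0.004, 0.0, -1.0]]
ft_force: [0.7, 0.2, 0.5]
opening: 0.47
gripper_force: 0.0
```

```bash
python3 - <<'E'
from h import *
go(.562,.226,.1,-11.5)
E
```

```text
clk 7.0 pos [0.5174 0.0026 0.1609] yaw 79.4 j6 0.07 open 0.470 gf 0.0 ft [0.7 0.2 0.5] SHIFT [ -2.3 227.7  61. ] turn -1.556
```

Call:
drive_tool(
  targets=[
    [0,25,0,0],
    [0,55,0,0],
    [0,85,0,0],
    [0,110,0,0],
    [0,130,0,0],
  ],
)

```text
clock: 7.38
position: [0.5402, 0.1324, 0.1574]
tool_rot: [[-0.983, 0.184, 0.0], [0.184, 0.983, 0.0], [-0.0, 0.001, -1.0]]
ft_force: [-0.4, -0.8, -0.5]
opening: 0.467
gripper_force: 0.0
```

Call:
drive_tool(
  targets=[
    [0,25,0,0.1],
    [-1,50,0,0.21],
    [-2,75,0,0.32],
    [-2,90,0,0.43],
    [-2,98,0,0.54],
  ],
)

```text
clock: 7.8
position: [0.5603, 0.2287, 0.157]
tool_rot: [[-0.746, 0.666, 0.0], [0.666, 0.746, 0.001], [0.0, 0.001, -1.0]]
ft_force: [-0.0, 0.5, 0.1]
opening: 0.47
gripper_force: 0.0
```

Call:
drive_tool(
  targets=[
    [0,0,0,0.11],
    [0,0,0,0.22],
    [0,0,0,0.33],
    [0,0,0,0.44],
    [0,0,0,0.55],
  ],
)

```text
clock: 8.22
position: [0.56, 0.2265, 0.1571]
tool_rot: [[-0.286, 0.958, -0.0], [0.958, 0.286, -0.0], [-0.0, -0.0, -1.0]]
ft_force: [-0.5, -0.8, 0.6]
opening: 0.469
gripper_force: 0.0
```

Call:
drive_tool(
  targets=[
    [0,0,0,0.11],
    [0,0,0,0.22],
    [0,0,0,0.33],
    [0,0,0,0.43],
    [0,0,0,0.49],
  ],
)

```text
clock: 8.63
position: [0.56, 0.2264, 0.1571]
tool_rot: [[0.198, 0.98, -0.0], [0.98, -0.198, -0.0], [-0.0, -0.0, -1.0]]
ft_force: [-0.3, 0.1, -0.0]
opening: 0.471
gripper_force: 0.0
```

Call:
drive_tool(
  targets=[
    [0,0,10,0],
    [0,0,20,0],
    [0,0,30,0],
    [0,0,30,0],
    [0,0,30,0],
  ],
  jaw=30,
)

```text
clock: 9.05
position: [0.5589, 0.2261, 0.1257]
tool_rot: [[0.193, 0.981, -0.003], [0.981, -0.193, -0.001], [-0.001, -0.003, -1.0]]
ft_force: [-0.2, -0.4, -0.5]
opening: 0.347
gripper_force: 0.0
```

```bash
python3 - <<'E'
from h import *
s=monitor.sense(); np.savez('ws4.npz',position=s['position'],tool_rot=s['tool_rot'])
save('wrist','w4'); go(.562,.226,.1,-12)
E
```

```text
clk 9.1 pos [0.5596 0.2263 0.1265] yaw -11.1 j6 2.04 open 0.349 gf 0.0 ft [-0.   0.3  1. ] SHIFT [ 0.2  2.5 26.5] turn 0.015
```

View pics/w4.png

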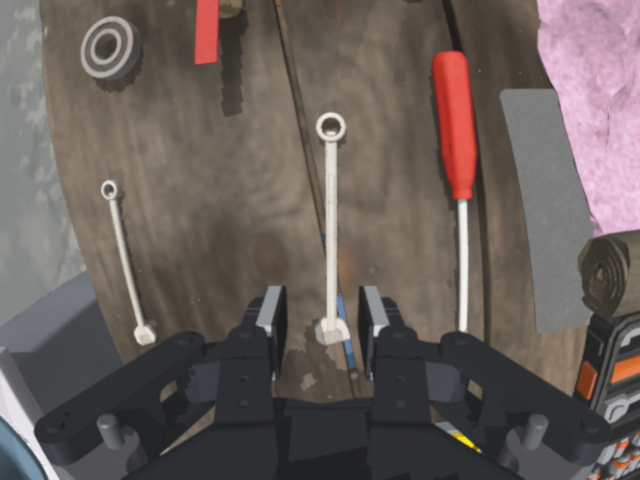

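The picture shows the spanner lined up with the jaws, ring at (331,127) and head at (332,329), a few mm off to the right.

```bash
python3 - <<'E'
from h import *
d=dict(np.load('w4.npz')); s=dict(np.load('ws4.npz'))
for p in ((331,127),(331,113),(331,200),(331,290),(332,329),(332,345)):
    w=wpx(d,s,*p,.007);print(p,w.round(4),(s['tool_rot'].T@(w-s['position'])*1000).round(1))
go(.56,.226,.018,-11)
E
```

```text
(331, 127) [0.5777 0.2994 0.007 ] [ 75.7   4.7 118.6]
(331, 113) [0.5795 0.3084 0.007 ] [ 84.9   4.6 118.5]
(331, 200) [0.5685 0.2518 0.007 ] [ 27.3   4.8 118.6]
(331, 290) [0.5565 0.1881 0.007 ] [-37.5   5.3 118.7]
(332, 329) [0.5513 0.1565 0.007 ] [-69.6   6.3 118.8]
(332, 345) [0.5487 0.1425 0.007 ] [-83.8   6.5 118.8]
clk 9.1 pos [0.5596 0.2263 0.1265] yaw -11.1 j6 2.04 open 0.349 gf 0.0 ft [-0.   0.3  1. ] SHIFT [-1.000e-01  6.000e-01  1.085e+02] turn -0.003
```

Call:
drive_tool(
  targets=[
    [0,3,25,-0.01],
    [0,6,50,-0.01],
    [0,6,75,-0.01],
    [0,6,92,-0.01],
    [0,6,98,-0.01],
  ],
)

```text
clock: 9.52
position: [0.5642, 0.2247, 0.0267]
tool_rot: [[0.184, 0.983, -0.004], [0.983, -0.184, -0.001], [-0.002, -0.004, -1.0]]
ft_force: [-0.6, -0.6, 0.5]
opening: 0.353
gripper_force: 0.0
```

Call:
drive_tool(
  targets=[
    [0,0,3,0],
    [0,0,6,0],
    [0,0,7,0],
    [0,0,7,0],
    [0,0,7,0],
  ],
)

```text
clock: 9.93
position: [0.5669, 0.2256, 0.0235]
tool_rot: [[0.184, 0.983, 0.002], [0.983, -0.184, 0.001], [0.001, 0.002, -1.0]]
ft_force: [0.3, 0.5, 0.2]
opening: 0.352
gripper_force: 0.0
```

```bash
python3 - <<'E'
from h import *
save('wrist','w5')
go(.56,.226,.018,-11)
E
```

```text
clk 10.0 pos [0.5668 0.2256 0.0234] yaw -10.6 j6 2.03 open 0.355 gf 0.0 ft [-0.4 -0.2 -0.4] SHIFT [-0.8 -6.8  5.4] turn 0.007
```

View pics/w5.png

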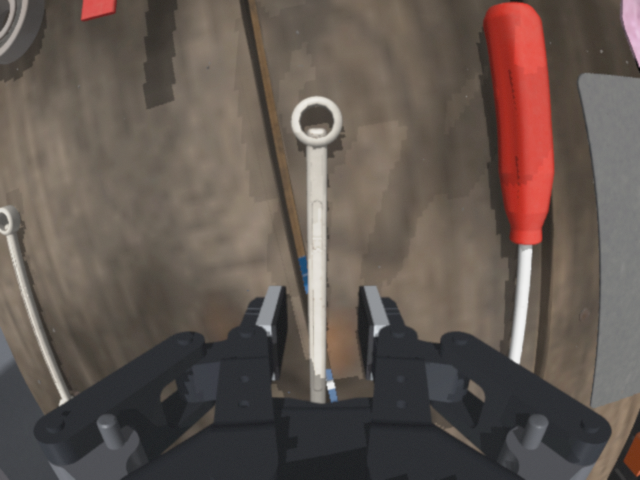

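The spanner lies between the pads, which sit at about x=283 and 362. Lower the last 5 mm and close.

Call:
drive_tool(
  targets=[
    [0,-1,2,0],
    [0,-1,4,0],
    [0,-1,5,0],
    [0,-1,5,0],
    [0,-1,5,0],
  ],
)

```text
clock: 10.4
position: [0.5649, 0.2254, 0.0171]
tool_rot: [[0.184, 0.983, -0.0], [0.983, -0.184, -0.0], [-0.0, -0.0, -1.0]]
ft_force: [0.3, -0.0, -0.9]
opening: 0.354
gripper_force: 0.0
```

Call:
drive_tool(
  targets=[
    [0,0,0,0],
    [0,0,0,0],
    [0,0,0,0],
    [0,0,0,0],
    [0,0,0,0],
  ],
  jaw=2,
  force=60,
)

```text
clock: 10.82
position: [0.5653, 0.2256, 0.0176]
tool_rot: [[0.184, 0.983, 0.001], [0.983, -0.184, 0.0], [0.0, 0.001, -1.0]]
ft_force: [-0.4, -0.5, 2.8]
opening: 0.066
gripper_force: 59.7
```

```bash
python3 - <<'E'
from h import *
go(.56,.226,.1,-11)
E
```

```text
clk 10.8 pos [0.5653 0.2256 0.0176] yaw -10.6 j6 2.03 open 0.066 gf 59.7 ft [-0.4 -0.5  2.8] SHIFT [ -0.5  -5.2 -82.4] turn 0.007
```

Call:
drive_tool(
  targets=[
    [0,0,-5,0],
    [0,0,-20,0],
    [0,0,-45,0],
    [0,0,-70,0],
    [0,0,-85,0],
  ],
)

```text
clock: 11.23
position: [0.5656, 0.2256, 0.1046]
tool_rot: [[0.184, 0.983, 0.002], [0.983, -0.184, 0.0], [0.001, 0.002, -1.0]]
ft_force: [1.4, -0.3, -1.1]
opening: 0.063
gripper_force: 59.3
```

Call:
drive_tool(
  targets=[
    [-20,2,0,0],
    [-50,5,0,0],
    [-85,9,0,0],
    [-120,13,0,0],
    [-155,16,0,0],
  ],
)

```text
clock: 11.65
position: [0.5516, 0.0689, 0.1022]
tool_rot: [[0.183, 0.983, -0.0], [0.983, -0.183, -0.0], [-0.0, -0.0, -1.0]]
ft_force: [1.1, -1.2, -1.8]
opening: 0.063
gripper_force: 59.3
```

Call:
drive_tool(
  targets=[
    [-35,4,0,-0.1],
    [-70,8,0,-0.2],
    [-105,12,0,-0.3],
    [-140,15,0,-0.4],
    [-162,17,0,-0.5],
  ],
)

```text
clock: 12.07
position: [0.5383, -0.0953, 0.1023]
tool_rot: [[-0.312, 0.95, -0.001], [0.95, 0.312, -0.001], [-0.001, -0.001, -1.0]]
ft_force: [0.3, 0.7, -1.3]
opening: 0.065
gripper_force: 59.3
```

Call:
drive_tool(
  targets=[
    [0,0,0,-0.11],
    [0,0,0,-0.22],
    [0,0,0,-0.33],
    [0,0,0,-0.44],
    [0,0,0,-0.55],
  ],
)

```text
clock: 12.48
position: [0.5386, -0.0922, 0.1021]
tool_rot: [[-0.764, 0.645, -0.001], [0.645, 0.764, 0.0], [0.001, -0.0, -1.0]]
ft_force: [0.3, 1.0, -2.3]
opening: 0.064
gripper_force: 59.3
```

Call:
drive_tool(
  targets=[
    [0,0,0,-0.11],
    [0,0,0,-0.22],
    [0,0,0,-0.33],
    [0,0,0,-0.43],
    [0,0,0,-0.51],
  ],
)

```text
clock: 12.9
position: [0.5387, -0.092, 0.1021]
tool_rot: [[-0.982, 0.19, -0.001], [0.19, 0.982, 0.0], [0.001, 0.0, -1.0]]
ft_force: [0.8, 0.4, -1.8]
opening: 0.067
gripper_force: 59.3
```

Call:
drive_tool(
  targets=[
    [0,0,0,0],
    [0,0,0,0],
    [0,0,0,0],
    [0,0,0,0],
    [0,0,0,0],
  ],
)

```text
clock: 13.32
position: [0.5391, -0.0922, 0.1023]
tool_rot: [[-0.981, 0.195, -0.0], [0.195, 0.981, 0.0], [0.0, 0.0, -1.0]]
ft_force: [-0.4, 0.9, -2.2]
opening: 0.063
gripper_force: 59.3
```

```bash
python3 - <<'E'
from h import *
s=monitor.sense(); np.savez('ws6.npz',position=s['position'],tool_rot=s['tool_rot'])
save('wrist','w6'); go(.539,-.092,.025,79)
E
```

```text
clk 13.4 pos [ 0.5391 -0.0922  0.1023] yaw 78.7 j6 -0.09 open 0.061 gf 59.3 ft [ 0.5 -0.3 -2.1] SHIFT [ 0.2  0.2 77.3] turn -0.004
```

View pics/w6.png

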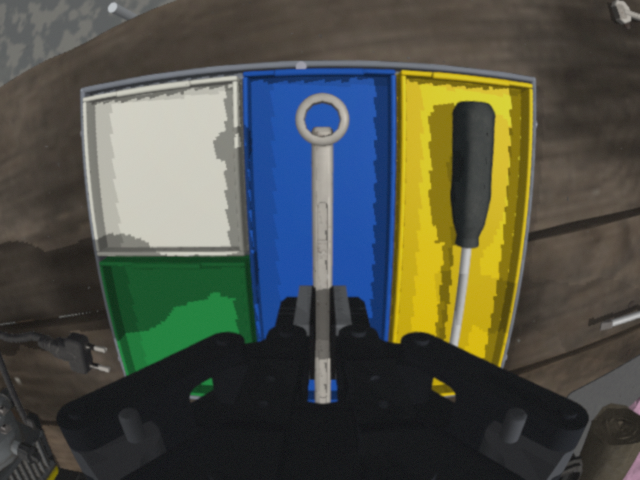

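The spanner is held straight over the blue bin, and the driver lies well in the yellow one. Lower it.

Call:
drive_tool(
  targets=[
    [0,0,20,0],
    [0,0,42,0],
    [0,0,60,0],
    [0,0,69,0],
    [0,0,72,0],
  ],
)

```text
clock: 13.78
position: [0.5376, -0.0917, 0.0286]
tool_rot: [[-0.981, 0.195, -0.003], [0.195, 0.981, 0.001], [0.003, 0.0, -1.0]]
ft_force: [-0.2, -0.2, -1.5]
opening: 0.066
gripper_force: 59.2
```

Call:
drive_tool(
  targets=[
    [0,0,1,0],
    [0,0,2,0],
    [0,0,3,0],
    [0,0,4,0],
    [0,0,4,0],
  ],
)

```text
clock: 14.2
position: [0.5397, -0.0923, 0.0269]
tool_rot: [[-0.981, 0.195, 0.001], [0.195, 0.981, -0.0], [-0.001, -0.0, -1.0]]
ft_force: [0.2, 0.5, -1.0]
opening: 0.067
gripper_force: 59.2
```

```bash
python3 - <<'E'
from h import *
go(.539,-.092,.025,79)
d=dict(np.load('w6.npz')); s=dict(np.load('ws6.npz'))
for n,c in dict(white=[(82,90),(240,77),(247,254),(101,257)],green=[(100,257),(247,255)]).items():
    p=np.array([wpx(d,s,*k,.019)[:2] for k in c]);print(n,p.round(4).tolist(),p.mean(0))
d1=dict(np.load('w1.npz'))
E
```

```text
clk 14.2 pos [ 0.5397 -0.0923  0.0269] yaw 78.8 j6 -0.09 open 0.067 gf 59.2 ft [ 0.2  0.5 -1. ] SHIFT [0.8 0.2 1.9] turn -0.004
white [[0.3997, -0.2224], [0.4256, -0.1174], [0.5277, -0.1365], [0.5105, -0.2396]] [ 0.46588717 -0.17895801]
green [[0.5103, -0.2404], [0.5283, -0.1367]] [ 0.5193078  -0.18854532]
```

Call:
drive_tool(
  targets=[
    [0,0,0.5,0],
    [0,0,1,0],
    [0,0,1.5,0],
    [0,0,2,0],
    [0,0,2,0],
  ],
)

```text
clock: 14.62
position: [0.5393, -0.0922, 0.0246]
tool_rot: [[-0.981, 0.195, 0.0], [0.195, 0.981, -0.0], [-0.0, -0.0, -1.0]]
ft_force: [-0.6, 0.4, 1.5]
opening: 0.059
gripper_force: 59.6
```

Call:
drive_tool(
  targets=[
    [0,0,0,0],
    [0,0,0,0],
    [0,0,0,0],
    [0,0,0,0],
    [0,0,0,0],
  ],
  jaw=25,
)

```text
clock: 15.03
position: [0.5393, -0.0922, 0.0244]
tool_rot: [[-0.981, 0.195, 0.0], [0.195, 0.981, -0.0], [-0.0, 0.0, -1.0]]
ft_force: [-0.2, -0.2, 0.4]
opening: 0.289
gripper_force: 0.0
```

Call:
drive_tool(
  targets=[
    [0,0,-10,0],
    [0,0,-35,0],
    [0,0,-75,0],
    [0,0,-110,0],
    [0,0,-140,0],
  ],
)

```text
clock: 15.45
position: [0.5395, -0.0922, 0.1676]
tool_rot: [[-0.981, 0.194, 0.002], [0.194, 0.981, -0.001], [-0.002, -0.0, -1.0]]
ft_force: [1.0, -0.0, 0.3]
opening: 0.292
gripper_force: 0.0
```

```bash
python3 - <<'E'
from h import *
d=dict(np.load('s0.npz')); print('teal',px(d,221,323,.014),'purple',px(d,168,308,.014))
go(.436,.397,.13,79)
E
```

```text
teal [0.5003187  0.50229787 0.014     ] purple [0.60828942 0.56675743 0.014     ]
clk 15.4 pos [ 0.5395 -0.0922  0.1676] yaw 78.8 j6 -0.09 open 0.292 gf 0.0 ft [ 1.  -0.   0.3] SHIFT [196.8 459.8  37.1] turn -0.004
```

Call:
drive_tool(
  targets=[
    [8,20,0,0],
    [20,48,0,0],
    [34,80,0,0],
    [48,112,0,0],
    [62,144,0,0],
  ],
  jaw=68,
)

```text
clock: 15.87
position: [0.506, 0.0624, 0.1653]
tool_rot: [[-0.981, 0.195, 0.001], [0.195, 0.981, 0.0], [-0.001, 0.0, -1.0]]
ft_force: [0.9, 0.3, 0.0]
opening: 0.796
gripper_force: 0.0
```

Call:
drive_tool(
  targets=[
    [14,34,0,0],
    [29,68,0,0],
    [44,102,0,0],
    [58,136,0,0],
    [73,170,0,0],
  ],
)

```text
clock: 16.28
position: [0.4673, 0.2438, 0.1653]
tool_rot: [[-0.981, 0.195, 0.001], [0.195, 0.981, 0.0], [-0.001, 0.001, -1.0]]
ft_force: [0.4, 0.0, 0.2]
opening: 0.797
gripper_force: 0.0
```

Call:
drive_tool(
  targets=[
    [14,34,0,0],
    [29,68,0,0],
    [44,102,0,0],
    [55,130,0,0],
    [60,142,0,0],
  ],
)

```text
clock: 16.7
position: [0.4355, 0.3968, 0.1651]
tool_rot: [[-0.982, 0.191, 0.001], [0.191, 0.982, 0.002], [-0.0, 0.002, -1.0]]
ft_force: [0.0, -0.7, -0.5]
opening: 0.802
gripper_force: 0.0
```

Call:
drive_tool(
  targets=[
    [0,0,15,0],
    [0,0,30,0],
    [0,0,37,0],
    [0,0,37,0],
    [0,0,37,0],
  ],
)

```text
clock: 17.12
position: [0.4365, 0.3923, 0.1274]
tool_rot: [[-0.981, 0.195, -0.001], [0.195, 0.981, -0.001], [0.001, -0.001, -1.0]]
ft_force: [0.4, 0.6, -0.3]
opening: 0.795
gripper_force: 0.0
```

```bash
python3 - <<'E'
from h import *
s=monitor.sense(); np.savez('ws7.npz',position=s['position'],tool_rot=s['tool_rot'])
save('wrist','w7'); go(.436,.397,.02,79)
E
```

```text
clk 17.2 pos [0.437  0.3927 0.128 ] yaw 78.7 j6 0.82 open 0.794 gf 0.0 ft [0.5 0.  0.3] SHIFT [  1.9   4.  108. ] turn -0.005
```

View pics/w7.png

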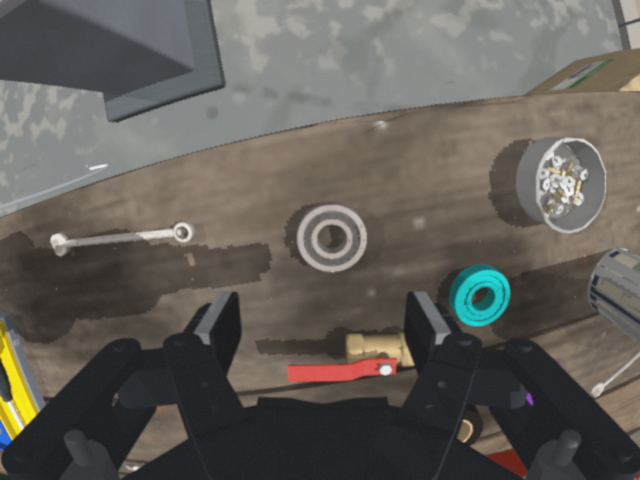

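The picture shows the bearing's top centred at (332,238), with the valve beside it at (375,348).

```bash
python3 - <<'E'
from h import *
d=dict(np.load('w7.npz')); s=dict(np.load('ws7.npz'))
for p,z in (((332,238),.014),((299,238),.014),((366,238),.014),((332,206),.014),((332,272),.014),((387,370),.047),((290,373),.047),((348,347),.013),((410,345),.013)):
    w=wpx(d,s,*p,z);print(p,w.round(4),(s['tool_rot'].T@(w-s['position'])*1000).round(1))
E
```

```text
(332, 238) [0.4333 0.3988 0.014 ] [  4.3   5.9 113.4]
(299, 238) [0.429  0.3772 0.014 ] [  4.3 -16.2 113.4]
(366, 238) [0.4378 0.4212 0.014 ] [  4.3  28.7 113.4]
(332, 206) [0.412  0.4029 0.014 ] [ 26.    5.7 113.4]
(332, 272) [0.4571 0.3943 0.014 ] [-19.9   6.1 113.4]
(387, 370) [0.5225 0.4192 0.047 ] [-79.2  43.3  80.3]
(290, 373) [0.5115 0.3545 0.047 ] [-81.  -22.3  80.4]
(348, 347) [0.5196 0.3948 0.013 ] [-81.1  18.8 114.3]
(410, 345) [0.5286 0.4418 0.013 ] [-80.8  66.6 114.3]
```

Call:
drive_tool(
  targets=[
    [2,4,25,0],
    [4,7,50,0],
    [4,7,75,0],
    [4,7,95,0],
    [4,7,102,0],
  ],
)

```text
clock: 17.58
position: [0.433, 0.3994, 0.0233]
tool_rot: [[-0.981, 0.195, -0.003], [0.195, 0.981, -0.002], [0.002, -0.003, -1.0]]
ft_force: [-1.2, 0.1, 0.0]
opening: 0.797
gripper_force: 0.0
```

Call:
drive_tool(
  targets=[
    [0,0,3,0],
    [0,0,6,0],
    [0,0,6,0],
    [0,0,6,0],
    [0,0,6,0],
  ],
)

```text
clock: 18.0
position: [0.435, 0.4013, 0.0207]
tool_rot: [[-0.981, 0.195, 0.002], [0.195, 0.981, 0.001], [-0.002, 0.002, -1.0]]
ft_force: [0.1, 0.4, 0.3]
opening: 0.798
gripper_force: 0.0
```

```bash
python3 - <<'E'
from h import *
go(.433,.3995,.018,79)
E
```

```text
clk 18.0 pos [0.435  0.4013 0.0207] yaw 78.8 j6 0.83 open 0.798 gf 0.0 ft [0.1 0.4 0.3] SHIFT [ 1.6 -2.2  2.6] turn -0.004
```

Call:
drive_tool(
  targets=[
    [1,-1,2,0],
    [1,-1,2,0],
    [1,-1,2,0],
    [1,-1,2,0],
    [1,-1,2,0],
  ],
  jaw=35,
)

```text
clock: 18.42
position: [0.4331, 0.4001, 0.0182]
tool_rot: [[-0.981, 0.194, 0.001], [0.194, 0.981, 0.001], [-0.001, 0.001, -1.0]]
ft_force: [-1.1, -0.6, 6.2]
opening: 0.515
gripper_force: 61.3
```

Call:
drive_tool(
  targets=[
    [0,0,0,0],
    [0,0,0,0],
    [0,0,0,0],
    [0,0,-5,0],
    [0,0,-15,0],
  ],
)

```text
clock: 18.83
position: [0.4317, 0.399, 0.0314]
tool_rot: [[-0.981, 0.195, -0.002], [0.195, 0.981, -0.002], [0.002, -0.002, -1.0]]
ft_force: [-0.2, -0.8, -0.8]
opening: 0.516
gripper_force: 61.3
```

Call:
drive_tool(
  targets=[
    [0,0,-20,0],
    [0,0,-50,0],
    [0,0,-80,0],
    [0,0,-95,0],
    [0,0,-95,0],
  ],
)

```text
clock: 19.25
position: [0.4354, 0.4018, 0.1324]
tool_rot: [[-0.981, 0.195, 0.007], [0.195, 0.981, 0.005], [-0.006, 0.006, -1.0]]
ft_force: [0.2, 0.6, -1.0]
opening: 0.516
gripper_force: 61.3
```

```bash
python3 - <<'E'
from h import *
go(.5725,-.2,.1,79)
save('wrist','w8')
E
```

```text
clk 19.2 pos [0.4354 0.4018 0.1324] yaw 78.8 j6 0.83 open 0.516 gf 61.3 ft [ 0.2  0.6 -1. ] SHIFT [-251.4 -563.8   30.3] turn -0.004
```

View pics/w8.png

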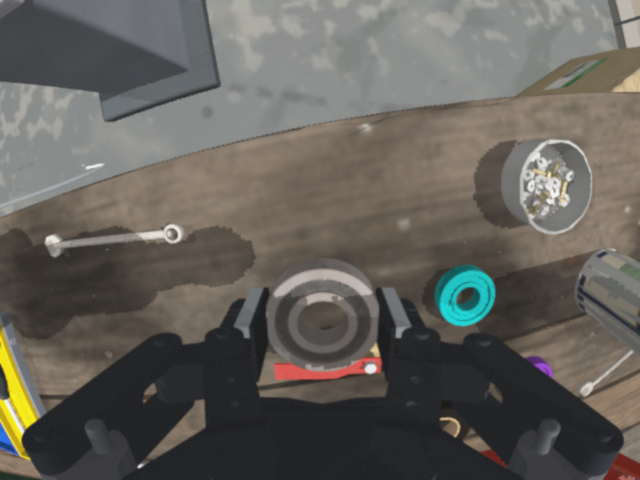

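The bearing is gripped centrally and the other things are undisturbed. Carry it over to the green bin.

Call:
drive_tool(
  targets=[
    [-8,-18,0,0],
    [-20,-46,0,0],
    [-34,-77,0,0],
    [-48,-109,0,0],
    [-63,-141,0,0],
  ],
)

```text
clock: 19.72
position: [0.4657, 0.2476, 0.1255]
tool_rot: [[-0.981, 0.194, -0.003], [0.194, 0.981, -0.001], [0.003, -0.002, -1.0]]
ft_force: [-0.8, -0.2, -1.0]
opening: 0.509
gripper_force: 61.4
```

Call:
drive_tool(
  targets=[
    [-14,-31,0,0],
    [-28,-63,0,0],
    [-42,-94,0,0],
    [-56,-126,0,0],
    [-70,-157,0,0],
  ],
)

```text
clock: 20.13
position: [0.5039, 0.0799, 0.1257]
tool_rot: [[-0.981, 0.195, -0.003], [0.195, 0.981, -0.0], [0.003, -0.001, -1.0]]
ft_force: [1.1, 0.5, -0.7]
opening: 0.515
gripper_force: 61.4
```

Call:
drive_tool(
  targets=[
    [-14,-31,0,0],
    [-28,-63,0,0],
    [-42,-94,0,0],
    [-56,-126,0,0],
    [-70,-157,0,0],
  ],
)

```text
clock: 20.55
position: [0.5421, -0.0873, 0.1255]
tool_rot: [[-0.981, 0.195, -0.003], [0.195, 0.981, 0.001], [0.003, 0.0, -1.0]]
ft_force: [1.1, -0.5, -1.5]
opening: 0.513
gripper_force: 61.4
```

Call:
drive_tool(
  targets=[
    [-14,-31,0,0],
    [-28,-63,0,0],
    [-40,-90,0,0],
    [-48,-108,0,0],
    [-48,-108,0,0],
  ],
)

```text
clock: 20.97
position: [0.5694, -0.2051, 0.1254]
tool_rot: [[-0.98, 0.199, -0.001], [0.199, 0.98, -0.001], [0.001, -0.001, -1.0]]
ft_force: [-0.2, 0.1, -1.4]
opening: 0.514
gripper_force: 61.4
```

Call:
drive_tool(
  targets=[
    [0,0,10,0],
    [0,0,20,0],
    [0,0,30,0],
    [0,0,30,0],
    [0,0,30,0],
  ],
)

```text
clock: 21.38
position: [0.5681, -0.1995, 0.0956]
tool_rot: [[-0.981, 0.193, -0.003], [0.193, 0.981, 0.002], [0.004, 0.001, -1.0]]
ft_force: [-0.1, -0.0, -0.6]
opening: 0.516
gripper_force: 61.4
```

```bash
python3 - <<'E'
from h import *
s=monitor.sense(); np.savez('ws9.npz',position=s['position'],tool_rot=s['tool_rot'])
d=save('wrist','w9'); go(.5725,-.2,.026,79)
# coloured masks: green bin corners seen?
hsv=cv2.cvtColor(d['image'],cv2.COLOR_RGB2HSV); m=cv2.inRange(hsv,(50,100,40),(75,255,255))
ys,xs=np.nonzero(m); print(xs.min(),xs.max(),ys.min(),ys.max())
c=max(cv2.findContours(m,cv2.RETR_EXTERNAL,cv2.CHAIN_APPROX_SIMPLE)[0],key=cv2.contourArea)
for p in cv2.approxPolyDP(c,4,True)[:,0]: print(p,(s['tool_rot'].T@(wpx(d,s,*map(float,p),.019)-s['position'])*1000).round(1))
E
```

```text
clk 21.4 pos [ 0.5688 -0.2     0.0966] yaw 78.8 j6 -0.25 open 0.514 gf 61.4 ft [ 0.9 -0.2 -0.6] SHIFT [-3.7  0.6 70.6] turn -0.003
228 416 180 350
[228 185] [ 45.  -53.4  76.7]
[237 299] [-24.1 -52.5  76.5]
[244 298] [-23.3 -48.   76.5]
[251 286] [-15.4 -43.1  76.5]
[267 287] [-15.9 -33.4  76.5]
[269 292] [-19.1 -32.4  76.5]
[275 280] [-11.3 -28.4  76.6]
[298 262] [ -0.1 -14.6  76.6]
[329 257] [ 3.   3.3 76.6]
[360 270] [-5.  21.4 76.6]
[375 292] [-19.1  30.9  76.6]
[393 286] [-15.3  41.6  76.6]
[400 298] [-23.3  46.5  76.6]
[409 300] [-24.8  52.3  76.6]
[414 182] [46.7 50.6 76.9]
```

Call:
drive_tool(
  targets=[
    [-2,0,20,0],
    [-4,0,40,0],
    [-5,0,55,0],
    [-5,0,63,0],
    [-5,0,65,0],
  ],
)

```text
clock: 21.85
position: [0.5736, -0.2014, 0.0311]
tool_rot: [[-0.981, 0.194, -0.002], [0.194, 0.981, 0.001], [0.002, 0.001, -1.0]]
ft_force: [-0.4, 0.5, -0.2]
opening: 0.513
gripper_force: 61.4
```

Call:
drive_tool(
  targets=[
    [0,0,1,0],
    [0,0,2,0],
    [0,0,3,0],
    [0,0,4,0],
    [0,0,4,0],
  ],
)

```text
clock: 22.27
position: [0.5748, -0.2023, 0.0289]
tool_rot: [[-0.981, 0.195, 0.001], [0.195, 0.981, -0.0], [-0.001, -0.0, -1.0]]
ft_force: [-0.1, 0.1, -0.9]
opening: 0.514
gripper_force: 61.4
```

```bash
python3 - <<'E'
from h import *
go(.5735,-.2,.0252,79)
E
```

```text
clk 22.3 pos [ 0.5748 -0.2023  0.0289] yaw 78.8 j6 -0.25 open 0.514 gf 61.4 ft [-0.1  0.1 -0.9] SHIFT [1.8 2.  3.7] turn -0.004
```

Call:
drive_tool(
  targets=[
    [0,1,1,0],
    [0,1,2,0],
    [0,1,3,0],
    [0,1,3.5,0],
    [0,1,3.5,0],
  ],
)

```text
clock: 22.68
position: [0.5747, -0.2011, 0.0252]
tool_rot: [[-0.981, 0.195, 0.0], [0.195, 0.981, -0.0], [-0.0, 0.0, -1.0]]
ft_force: [-0.7, 1.1, 3.5]
opening: 0.518
gripper_force: 61.9
```

Call:
drive_tool(
  targets=[
    [0,0,0,0],
    [0,0,0,0],
    [0,0,0,0],
    [0,0,0,0],
    [0,0,0,0],
  ],
  jaw=57,
)

```text
clock: 23.1
position: [0.5747, -0.2012, 0.0248]
tool_rot: [[-0.981, 0.195, 0.0], [0.195, 0.981, -0.0], [-0.0, 0.0, -1.0]]
ft_force: [-0.8, 0.8, 0.3]
opening: 0.665
gripper_force: 0.0
```

Call:
drive_tool(
  targets=[
    [0,0,-10,0],
    [0,0,-35,0],
    [0,0,-75,0],
    [0,0,-110,0],
    [0,0,-140,0],
  ],
)

```text
clock: 23.52
position: [0.575, -0.2013, 0.1682]
tool_rot: [[-0.981, 0.195, 0.002], [0.195, 0.981, -0.001], [-0.002, -0.001, -1.0]]
ft_force: [0.2, -0.4, -0.2]
opening: 0.669
gripper_force: 0.0
```

```bash
python3 - <<'E'
from h import *
d=dict(np.load('w7.npz')); s=dict(np.load('ws7.npz'))
cv2.imwrite('pics/valve.png',cv2.resize(d['image'][310:400,270:430,::-1],(800,450),interpolation=cv2.INTER_CUBIC))
go(.5265,.417,.14,-11)
E
```

```text
clk 23.5 pos [ 0.575  -0.2013  0.1682] yaw 78.8 j6 -0.25 open 0.669 gf 0.0 ft [ 0.2 -0.4 -0.2] SHIFT [168.  597.1  27.5] turn 1.567
```

Call:
drive_tool(
  targets=[
    [5,18,0,0],
    [14,48,0,0],
    [23,82,0,0],
    [33,117,0,0],
    [42,150,0,0],
  ],
  jaw=55,
)

```text
clock: 23.93
position: [0.5623, -0.0444, 0.1658]
tool_rot: [[-0.981, 0.195, 0.001], [0.195, 0.981, 0.0], [-0.001, 0.0, -1.0]]
ft_force: [0.6, 0.0, -0.4]
opening: 0.647
gripper_force: 0.0
```

Call:
drive_tool(
  targets=[
    [9,33,0,0],
    [18,66,0,0],
    [28,99,0,0],
    [37,132,0,0],
    [46,165,0,0],
  ],
)

```text
clock: 24.35
position: [0.5493, 0.1266, 0.1658]
tool_rot: [[-0.981, 0.195, 0.001], [0.195, 0.981, 0.0], [-0.001, 0.0, -1.0]]
ft_force: [0.6, -0.2, -0.3]
opening: 0.644
gripper_force: 0.0
```

Call:
drive_tool(
  targets=[
    [9,33,0,0],
    [18,66,0,0],
    [28,99,0,0],
    [37,132,0,0],
    [46,165,0,0],
  ],
)

```text
clock: 24.77
position: [0.5362, 0.2975, 0.1658]
tool_rot: [[-0.981, 0.194, 0.001], [0.194, 0.981, 0.0], [-0.001, 0.0, -1.0]]
ft_force: [-0.6, 0.4, 0.1]
opening: 0.644
gripper_force: 0.0
```

Call:
drive_tool(
  targets=[
    [9,33,0,0.1],
    [18,66,0,0.2],
    [28,92,0,0.3],
    [34,112,0,0.4],
    [34,117,0,0.5],
  ],
)

```text
clock: 25.18
position: [0.5247, 0.4209, 0.1654]
tool_rot: [[-0.767, 0.642, 0.0], [0.642, 0.767, 0.002], [0.001, 0.002, -1.0]]
ft_force: [0.3, -0.8, -0.5]
opening: 0.645
gripper_force: 0.0
```

Call:
drive_tool(
  targets=[
    [0,0,0,0.11],
    [0,0,0,0.22],
    [0,0,0,0.33],
    [0,0,0,0.44],
    [0,0,0,0.55],
  ],
)

```text
clock: 25.6
position: [0.5259, 0.4172, 0.1656]
tool_rot: [[-0.314, 0.949, 0.0], [0.949, 0.314, 0.0], [0.0, 0.0, -1.0]]
ft_force: [0.6, 0.2, 0.1]
opening: 0.647
gripper_force: 0.0
```

Call:
drive_tool(
  targets=[
    [0,0,0,0.11],
    [0,0,0,0.22],
    [0,0,0,0.33],
    [0,0,0,0.43],
    [0,0,0,0.5],
  ],
)

```text
clock: 26.02
position: [0.526, 0.4171, 0.1657]
tool_rot: [[0.179, 0.984, 0.0], [0.984, -0.179, 0.0], [0.0, 0.0, -1.0]]
ft_force: [-0.3, 0.3, 0.1]
opening: 0.643
gripper_force: 0.0
```

Call:
drive_tool(
  targets=[
    [0,0,0,0],
    [0,0,0,0],
    [0,0,0,0],
    [0,0,0,0],
    [0,0,0,0],
  ],
)

```text
clock: 26.43
position: [0.526, 0.4171, 0.1649]
tool_rot: [[0.173, 0.985, 0.0], [0.985, -0.173, -0.0], [0.0, 0.0, -1.0]]
ft_force: [-0.1, 0.4, -1.0]
opening: 0.641
gripper_force: 0.0
```

```bash
python3 - <<'E'
from h import *
s=monitor.sense(); np.savez('ws10.npz',position=s['position'],tool_rot=s['tool_rot'])
d=save('wrist','w10'); go(.5245,.4187,.022,-9.8)
hsv=cv2.cvtColor(d['image'],cv2.COLOR_RGB2HSV)
for n,m,z in (('red',cv2.inRange(hsv,(0,170,110),(6,255,255))|cv2.inRange(hsv,(174,170,110),(180,255,255)),.047),('brass',cv2.inRange(hsv,(12,80,110),(26,200,255)),.02)):
    for c in cv2.findContours(m,cv2.RETR_EXTERNAL,cv2.CHAIN_APPROX_NONE)[0]:
        if cv2.contourArea(c)<150: continue
        P=np.array([s['tool_rot'].T@(wpx(d,s,*map(float,p),z)-s['position']) for p in c[:,0]])*1000
        q=cv2.minAreaRect(P[:,:2].astype(np.float32)); print(n,cv2.boundingRect(c),cv2.contourArea(c),np.round(cv2.boxPoints(q),1).tolist())
E
```

```text
clk 26.5 pos [0.526  0.4171 0.1649] yaw -10.0 j6 2.32 open 0.643 gf 0.0 ft [-0.2 -0.9 -0.1] SHIFT [  1.3  -1.8 142.9] turn -0.003
red (477, 287, 29, 59) 632.0 [[-89.69999694824219, 124.4000015258789], [-38.400001525878906, 119.4000015258789], [-36.099998474121094, 142.0], [-87.4000015258789, 147.10000610351562]]
red (545, 83, 77, 73) 308.0 [[68.4000015258789, 243.8000030517578], [118.0999984741211, 161.1999969482422], [124.0999984741211, 164.8000030517578], [74.4000015258789, 247.39999389648438]]
red (531, 18, 109, 78) 619.0 [[125.19999694824219, 268.3999938964844], [165.89999389648438, 150.60000610351562], [173.0, 153.10000610351562], [132.39999389648438, 270.8999938964844]]
brass (306, 191, 39, 72) 1390.5 [[-25.5, 14.600000381469727], [-25.299999237060547, -13.5], [29.899999618530273, -12.899999618530273], [29.600000381469727, 15.199999809265137]]
brass (429, 110, 48, 51) 1847.5 [[54.099998474121094, 78.80000305175781], [92.19999694824219, 76.9000015258789], [94.0999984741211, 115.19999694824219], [56.0, 117.0999984741211]]
brass (613, 26, 27, 15) 173.0 [[190.1999969482422, 265.79998779296875], [200.8000030517578, 265.20001220703125], [202.8000030517578, 305.20001220703125], [192.3000030517578, 305.79998779296875]]
brass (325, 6, 28, 131) 498.0 [[69.69999694824219, 17.299999237060547], [168.89999389648438, -0.20000000298023224], [169.60000610351562, 3.700000047683716], [70.4000015258789, 21.200000762939453]]
```

The body is centred under the jaws; descend and grip.

Call:
drive_tool(
  targets=[
    [1,1,25,0],
    [1,1,60,0],
    [1,1,90,0],
    [1,1,115,0],
    [1,1,125,0],
  ],
)

```text
clock: 26.9
position: [0.5245, 0.4162, 0.0354]
tool_rot: [[0.174, 0.985, -0.006], [0.985, -0.174, -0.004], [-0.005, -0.005, -1.0]]
ft_force: [-0.4, -0.3, -1.1]
opening: 0.647
gripper_force: 0.0
```

Call:
drive_tool(
  targets=[
    [0,0,6,0],
    [0,0,12,0],
    [0,0,16,0],
    [0,0,16,0],
    [0,0,16,0],
  ],
)

```text
clock: 27.32
position: [0.528, 0.4185, 0.0251]
tool_rot: [[0.174, 0.985, 0.002], [0.985, -0.174, 0.001], [0.001, 0.002, -1.0]]
ft_force: [-0.2, -0.3, 0.6]
opening: 0.647
gripper_force: 0.0
```

Call:
drive_tool(
  targets=[
    [0,0,1,0],
    [0,0,1,0],
    [0,0,1,0],
    [0,0,1,0],
    [0,0,1,0],
  ],
  jaw=18,
)

```text
clock: 27.73
position: [0.5279, 0.4183, 0.024]
tool_rot: [[0.174, 0.985, 0.002], [0.985, -0.174, 0.001], [0.001, 0.002, -1.0]]
ft_force: [-1.1, -0.8, 6.4]
opening: 0.309
gripper_force: 58.9
```

```bash
python3 - <<'E'
from h import *
go(.468,-.17,.1,-11)
E
```

```text
clk 27.7 pos [0.5279 0.4183 0.024 ] yaw -10.0 j6 2.32 open 0.309 gf 58.9 ft [-1.1 -0.8  6.4] SHIFT [-589.7   43.6  -76.6] turn 0.017
```

Call:
drive_tool(
  targets=[
    [0,0,-5,0],
    [0,0,-20,0],
    [0,0,-45,0],
    [0,0,-70,0],
    [0,0,-90,0],
  ],
)

```text
clock: 28.15
position: [0.5269, 0.4178, 0.114]
tool_rot: [[0.174, 0.985, -0.0], [0.985, -0.174, -0.0], [-0.0, -0.0, -1.0]]
ft_force: [-0.3, 0.2, -1.2]
opening: 0.309
gripper_force: 59.4
```

Call:
drive_tool(
  targets=[
    [-20,2,0,0],
    [-48,4,0,0],
    [-80,6,0,0],
    [-113,8,0,0],
    [-146,11,0,0],
  ],
)

```text
clock: 28.57
position: [0.5114, 0.2709, 0.1124]
tool_rot: [[0.173, 0.985, -0.001], [0.985, -0.173, -0.001], [-0.001, -0.001, -1.0]]
ft_force: [-0.1, 0.1, -1.9]
opening: 0.307
gripper_force: 59.4
```

Call:
drive_tool(
  targets=[
    [-33,2,0,0],
    [-66,5,0,0],
    [-99,7,0,0],
    [-132,10,0,0],
    [-165,12,0,0],
  ],
)

```text
clock: 28.98
position: [0.4948, 0.1062, 0.1126]
tool_rot: [[0.174, 0.985, -0.001], [0.985, -0.174, -0.0], [-0.0, -0.001, -1.0]]
ft_force: [0.5, -0.3, -1.5]
opening: 0.309
gripper_force: 59.4
```

Call:
drive_tool(
  targets=[
    [-33,2,0,0],
    [-66,5,0,0],
    [-99,7,0,0],
    [-132,10,0,0],
    [-165,12,0,0],
  ],
)

```text
clock: 29.4
position: [0.4779, -0.0583, 0.1127]
tool_rot: [[0.174, 0.985, -0.0], [0.985, -0.174, 0.0], [0.0, -0.001, -1.0]]
ft_force: [1.4, -0.1, -2.5]
opening: 0.311
gripper_force: 59.4
```

Call:
drive_tool(
  targets=[
    [-33,2,0,0.01],
    [-65,5,0,0.02],
    [-90,7,0,0.02],
    [-108,8,0,0.02],
    [-114,9,0,0.02],
  ],
)

```text
clock: 29.82
position: [0.4672, -0.1733, 0.1127]
tool_rot: [[0.197, 0.98, -0.0], [0.98, -0.197, -0.001], [-0.001, -0.0, -1.0]]
ft_force: [0.8, -0.2, -1.2]
opening: 0.31
gripper_force: 59.4
```

Call:
drive_tool(
  targets=[
    [0,0,0,0],
    [0,0,0,0],
    [0,0,0,0],
    [0,0,0,0],
    [0,0,0,0],
  ],
)

```text
clock: 30.23
position: [0.4678, -0.1696, 0.1128]
tool_rot: [[0.192, 0.981, -0.0], [0.981, -0.192, 0.0], [0.0, -0.0, -1.0]]
ft_force: [0.7, 0.1, -2.4]
opening: 0.309
gripper_force: 59.4
```

```bash
python3 - <<'E'
from h import *
s=monitor.sense(); np.savez('ws11.npz',position=s['position'],tool_rot=s['tool_rot'])
save('wrist','w11')
go(.468,-.17,.031,-11)
E
```

```text
clk 30.3 pos [ 0.4678 -0.1698  0.1128] yaw -11.1 j6 1.29 open 0.308 gf 59.4 ft [-0.  -0.5 -2.1] SHIFT [-0.2  0.3 81.8] turn -0.002
```

View pics/w11.png

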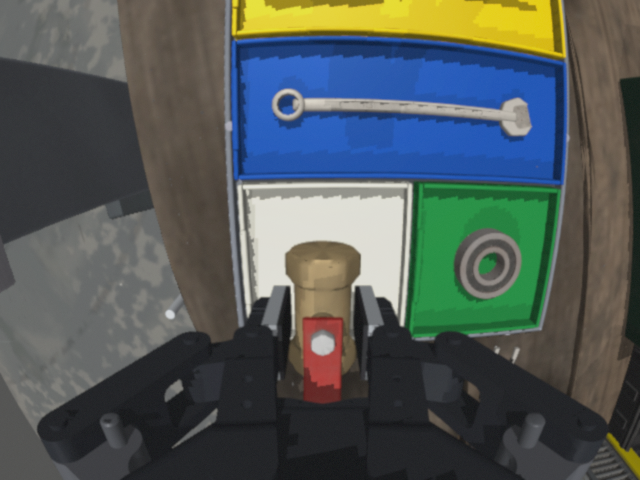

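The valve hangs level over the white bin (bin x 241–413, valve at 322), the spanner lies along the blue bin and the bearing lies flat in the green one. Lower it.

Call:
drive_tool(
  targets=[
    [0,0,20,0],
    [0,0,45,0],
    [0,0,65,0],
    [0,0,73,0],
    [0,0,76,0],
  ],
)

```text
clock: 30.7
position: [0.4664, -0.1696, 0.0354]
tool_rot: [[0.193, 0.981, -0.003], [0.981, -0.193, 0.002], [0.001, -0.003, -1.0]]
ft_force: [0.2, -0.1, -1.5]
opening: 0.309
gripper_force: 59.4
```

Call:
drive_tool(
  targets=[
    [0,0,1,0],
    [0,0,2,0],
    [0,0,3,0],
    [0,0,3,0],
    [0,0,3,0],
  ],
)

```text
clock: 31.12
position: [0.4684, -0.171, 0.0346]
tool_rot: [[0.194, 0.981, 0.001], [0.981, -0.194, -0.001], [-0.0, 0.002, -1.0]]
ft_force: [-0.4, 0.2, -1.1]
opening: 0.31
gripper_force: 59.4
```

```bash
python3 - <<'E'
from h import *
go(.468,-.17,.031,-11)
E
```

```text
clk 31.1 pos [ 0.4684 -0.171   0.0346] yaw -11.2 j6 1.29 open 0.310 gf 59.4 ft [-0.4  0.2 -1.1] SHIFT [ 0.9 -0.6  3.6] turn -0.003
```

Call:
drive_tool(
  targets=[
    [0,0,1,0],
    [0,0,2,0],
    [0,0,3,0],
    [0,0,3.5,0],
    [0,0,3.5,0],
  ],
)

```text
clock: 31.53
position: [0.4679, -0.1708, 0.031]
tool_rot: [[0.194, 0.981, 0.001], [0.981, -0.194, -0.0], [-0.0, 0.001, -1.0]]
ft_force: [-1.7, 1.4, 5.8]
opening: 0.309
gripper_force: 60.1
```

```bash
python3 - <<'E'
from h import *
go(.468,-.17,.031,-11)
E
```

```text
clk 31.5 pos [ 0.4679 -0.1708  0.031 ] yaw -11.2 j6 1.29 open 0.309 gf 60.1 ft [-1.7  1.4  5.8] SHIFT [ 0.8 -0.1  0. ] turn -0.003
```

Contact with the floor is confirmed, so I'll release and retreat.

Call:
drive_tool(
  targets=[
    [0,0,0,0],
    [0,0,0,0],
    [0,0,0,0],
    [0,0,0,0],
    [0,0,0,0],
  ],
  jaw=48,
)

```text
clock: 31.95
position: [0.4678, -0.1707, 0.0302]
tool_rot: [[0.194, 0.981, 0.0], [0.981, -0.194, 0.0], [0.0, 0.0, -1.0]]
ft_force: [-0.4, -0.8, 0.6]
opening: 0.562
gripper_force: 0.0
```

Call:
drive_tool(
  targets=[
    [0,0,-8,0],
    [0,0,-25,0],
    [0,0,-50,0],
    [0,0,-85,0],
    [0,0,-120,0],
  ],
)

```text
clock: 32.37
position: [0.4668, -0.1702, 0.1515]
tool_rot: [[0.194, 0.981, -0.002], [0.981, -0.194, 0.001], [0.001, -0.002, -1.0]]
ft_force: [0.8, -0.8, -0.1]
opening: 0.564
gripper_force: 0.0
```

Call:
drive_tool(
  targets=[
    [0,0,-30,0],
    [0,0,-60,0],
    [0,0,-70,0],
    [0,0,-70,0],
    [0,0,-70,0],
  ],
)

```text
clock: 32.78
position: [0.4679, -0.1708, 0.2204]
tool_rot: [[0.194, 0.981, 0.001], [0.981, -0.194, -0.0], [-0.0, 0.001, -1.0]]
ft_force: [0.1, 0.6, -0.3]
opening: 0.563
gripper_force: 0.0
```

```bash
python3 - <<'E'
from h import *
s=monitor.sense(); d=save('wrist','w12'); go(.468,-.17,.2,-11)
hsv=cv2.cvtColor(d['image'],cv2.COLOR_RGB2HSV)
K=d['intrinsics'];M=d['mount']
def pt(u,v):
    a,b=u-K[0,2],v-K[1,2];r=np.hypot(a,b);t=r/K[0,0];c=np.array([np.tan(t)*a/r,-np.tan(t)*b/r,-1])*d['z_map'][v,u]
    return s['tool_rot']@(M[:3,:3]@c+M[:3,3])+s['position']
for n,lo,hi in (('brass',(12,80,90),(26,200,255)),('red',(0,170,110),(6,255,255))):
    m=cv2.inRange(hsv,lo,hi)
    for c in cv2.findContours(m,cv2.RETR_EXTERNAL,cv2.CHAIN_APPROX_NONE)[0]:
        if cv2.contourArea(c)<150: continue
        k=np.zeros_like(m);cv2.drawContours(k,[c],-1,255,-1);k=cv2.erode(k,np.ones((3,3)))
        P=np.array([pt(u,v) for v,u in zip(*np.nonzero(k))]); print(n,cv2.boundingRect(c),P.min(0).round(3),P.max(0).round(3))
E
```

```text
clk 32.8 pos [ 0.4671 -0.1704  0.2192] yaw -11.2 j6 1.29 open 0.562 gf 0.0 ft [-0.2  0.5 -0.8] SHIFT [ 0.6  0.8 19.2] turn -0.003
brass (620, 404, 20, 47) [ 0.48  -1.335 -0.46 ] [ 1.583 -0.104  0.346]
brass (307, 187, 31, 59) [ 0.451 -0.194  0.023] [ 0.483 -0.104  0.346]
```

```bash
python3 - <<'E'
from h import *
d=save('scene','s2'); im=d['image']; hsv=cv2.cvtColor(im,cv2.COLOR_RGB2HSV)
m=cv2.inRange(hsv,(0,130,50),(8,255,255))|cv2.inRange(hsv,(172,130,50),(180,255,255)); b=cv2.inRange(hsv,(10,70,60),(26,210,255))
for n,k in (('red',m),('brass',b)):
    P=np.array([px(d,u,v) for v,u in zip(*np.nonzero(k))])
    q=P[(abs(P[:,0]-.468)<.09)&(abs(P[:,1]+.19)<.09)&(P[:,2]<.08)&(P[:,2]>.015)]
    if len(q): print(n,len(q),q.min(0).round(3),q.max(0).round(3),np.median(q,0).round(3))
# change check: red driver & short spanner regions
o=dict(np.load('s0.npz'))['image'].astype(int); df=abs(o-im).max(2)
print('red driver diff',df[205:248,235:318].max(),'short spanner diff',df[268:305,318:378].max())
E
```

```text
red 82 [ 0.45  -0.237  0.04 ] [ 0.472 -0.162  0.055] [ 0.46  -0.203  0.049]
brass 167 [ 0.45  -0.191  0.016] [ 0.48  -0.139  0.043] [ 0.463 -0.162  0.028]
red driver diff 182 short spanner diff 50
```

```bash
python3 -c "
from h import *
print(job.finish_job())"
```

```text
the job is handed in; nothing more can be done
None
```

I handed in the job at about 33 s. The black-handled screwdriver (yellow bin), long spanner (blue) and bearing (green) were seen in their bins on camera. The ball valve in the white bin was checked only by its measured height and position. I never moved for the red driver or the short spanner, but the final image check on the red driver was inconclusive.

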